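# Set a boiler gas valve on the setting stand

## Task

Set up the gas valve on the blue stand: first turn the brass collar so that its line clicks in at the three dots, then slide the orange cover all the way to the left off the black knob, and turn the knob until the tip of the gauge needle points exactly at the red mark. Leave the needle there, slide the cover all the way back over the knob, and do not disturb the circuit board or the multimeter.

Things in the scene. Friction and masses are not known exactly. Their poses are not given: they have to be found in the camera images.
- stand: Blue wedge-shaped valve setting stand, fixed, 230 deep (x) x 300 wide (y) mm; origin: centre of its underside, front -x to the robot. Aluminium front face slopes 35 deg from level, from height 30 (x -115) to 87 (x -33); behind it a flat top, 87 high, with a glazed black-rimmed gauge (14 high) on the right, brass collar on the left. Valve block behind (x 115 to 165, 75 to 100 high).
- collar_grip (a point): On the vertical axis of the ribbed brass collar, 60 mm diameter, 42 high, on the stand's flat top (at stand x 15, y 100); this point is 12 mm under the collar's top, 32 above the flat top. z up, x along the black line on its top. Gripped round its rim from above.
- collar (a joint): Collar angle, rad, growing clockwise seen from above. It clicks at 0 (line points to one dot), 0.6 (two dots), 1.2 (three dots) and 1.8 (four dots); black dots on a white plate behind the collar. Takes 0.1 to 0.3 N m.
- cover_rib (a point): On the black grip rib of the orange sliding cover, 9 mm under the rib's top. Cover: tunnel 74 (up the slope) x 70 (sideways) x 52 mm high, sliding sideways on the sloped face. Rib: 14 thick sideways, 56 long up the slope, 30 above the cover. z square to the sloped face, outward (up and toward the robot, 35 deg from vertical), x up the slope, y left.
- cover (a joint): Travel of the cover in m: 0 = fully right, over the knob; 0.145 = fully left, knob bare. Slides with about 1.5 N.
- knob_grip (a point): On the axis of the black round adjuster knob, 54 mm diameter, 38 high, on the right of the sloped face under the cover; 32 mm off the face, 12 under the knob's top. z along its axis, outward, 35 deg from vertical; x along its white line. Clockwise turns move the needle clockwise (left to right for the robot), 0.4 rad per rad of knob. It stays where left.
- needle_tip (a point): Tip of the black gauge needle, swinging level over the white dial under glass; 88 mm from its pivot, which is at stand x -8, y -45; 94 mm above the bench. x points outward along the needle.
- mark_tip (a point): Where the needle's tip must stand: inner end of the red T-shaped mark at the dial's edge, 88 mm from the needle's pivot, at the needle's height. x points outward from the pivot. Under glass; differs from run to run.
- board: Bystander: loose green boiler control circuit board with parts on it, 150 x 100 x 32 mm, origin under its centre, beside the stand.
- multimeter: Bystander: loose yellow multimeter lying on its back, 150 x 78 x 44 mm, origin under its centre, beside the stand.

How it is judged:
By the outcome, as a careful person would: the job done as asked, in the order asked, and still so for the second after the job is handed in, with the robot touching nothing.
It also fails if it takes over 72 s, if anything falls off the work surface, if the arm or the gripper's body presses on something with over 40 N, if the wrist force passes 120 N, or if a joint passes its speed limit or range.

## Robot

A 6-joint arm with a two-finger parallel gripper is mounted at the origin on the work surface. World frame = base frame: x ahead of the robot, y to its left, z up, the work surface at z = 0. Lengths are in m, angles in rad, forces in N, time in s.
With the tool pointing down it reaches from about 0.3 to 0.875 m from the base axis. Payload 6.4 kg.
Tool frame: the origin (TCP) lies on the centre line of the jaws, within the pads' length; the fingertips stand 17 mm ahead of it and the grasp point (between the pads) lies 2 mm behind it (ctrl.nose_length is the distance from the TCP to the fingertips, in m); z points along the fingers, y is the line along which they close (so a half turn about z gives the same grasp; the last joint's range is limited). The gripper opens to 88 mm and grips with 3 to 60 N. Pads are 18 mm wide; open, the fingers measure 123 mm over their backs; the gripper's body (75 mm by 187 mm) begins 45 mm behind the grasp point.
Start: joints at [-1.527, 0.181, 1.607, -0, 1.354, -0.206], TCP at [0.142, -0.557, 0.256] pointing down, gripper open.
Joint ranges: [-2.99, 2.99], [-0.89, 2.07], [0.3, 2.58], [-1.14, 4.28], [0, 2.63], [-3.12, 3.12]. Speed limits (rad/s): [2.57, 2.57, 3.01, 3.14, 3.14, 3.14].

## Interface

Orientations are given as a rotation vector (axis times angle).
In Python, from workcell import ctrl gives the robot as it stands. The module is installed in compiled form; this text tells all that it offers.
- The arm moves only by the tool play_rows, never from a script. Its argument "increments" is a list of rows, each a list of 5 numbers: the shift along the world's x, y, z in m, then the turn about the world's z in degrees, then the opening, from 0 (shut) to 1 (fully open). In form: [[dx, dy, dz, spin, gripper], ...]. A call has 1 to 8 rows; each row is the pose to reach, as a shift and turn from the pose commanded when the call began; what a row does not reach only later rows make up. A row lasts 1/10 s, in which the tool goes at most 50 mm and 8.59 degrees, less where a joint would pass 70% of its speed; a pose out of reach is approached as far as the arm can. A call with a gripper value outside its range is refused whole. The fingers move at their own pace and stop on an object; "newtons" is the grip in N (left out, the last holds). Time passes only in rows, so rows that repeat a pose let the fingers close. It gives the time, the measured TCP pose, the force, the opening and the grip force at its end, in the units of the state.
- ctrl.get_obs(): the state, without advancing time (a new reading comes with each control period).
- ctrl.get_image(name): name is "side" or "top"; returns a dict with "color" (480x640x3 uint8, blue, green, red), "fov_y" (degrees; the focal length in pixels is half the picture's height over the tangent of half this angle, whatever the lens; pixels are square), "cx", "cy" (the principal point, pixels), "world_to_cam" (4x4, takes a point from world to camera coordinates). Camera axes: x right, y up, looking along -z (the intrinsics and any distortion apply to the point x, -y, -z); pixel columns grow to the right and rows downward; lengths in m; the calibration is good to about 2 mm. A picture is of the moment at which its call begins. There is no depth.
- ctrl.hand_in(): hands the job in; it is judged then, once.
The state is a dict: "clock": time; "joint_pos": joint angles; "qvel": joint speeds; "joint_torque": joint torques, N m; "eef_pos": TCP position; "eef_rot": TCP orientation; "wrist_force": force on the tool from outside, world axes, zero at the start; "wrist_torque": the same for the moment, N m; "finger_gap": finger opening in m; "gripper_force": force on a finger pad.
Only numpy, scipy, OpenCV 4.12 (cv2) and the standard library are available. Lean on these libraries where they do the work, as an engineer would, in place of code of your own. Each camera call takes 0.05 s, during which the arm holds its last target. There are 200 camera calls.

## Working session

There is one attempt and no reset: what is moved stays moved. The work goes in short steps, Python scripts to look and compute and a tool call to move; the robot and the scene stay as the last step left them, time stands still between calls to the robot, and variables do not carry over. Pictures are saved under pics/ and viewed, at most 10 in all, crops included, and the job is handed in when it is done.

Besides the shell and the picture viewer there is one more tool, called after "Request:" by a JSON object that holds its "fn" and its "kwargs". play_rows: Moves the arm, as the interface text tells. Its arguments: {"type":"object","properties":{"increments":{"type":"array"},"newtons":{"type":"number"}},"required":["increments"]}

```bash
mkdir -p pics
python3 - <<'E'
from workcell import ctrl
import cv2
for n in("side","top"):
    d=ctrl.get_image(n);cv2.imwrite(f"pics/{n}0.png",d["color"]);print(n,d["fov_y"],d["cx"],d["cy"],d["world_to_cam"].round(4).tolist(),[k for k in d])
o=ctrl.get_obs();print(o)
E
```

```text
side 52.43226208001341 314.6656902323221 241.3012918997212 [[-0.9785, -0.206, -0.0048, 0.5841], [0.1025, -0.5069, 0.8559, -0.142], [-0.1788, 0.837, 0.5171, -1.0436], [0.0, 0.0, 0.0, 1.0]] ['color', 'fov_y', 'cx', 'cy', 'world_to_cam']
top 55.82681419119119 322.580363180005 243.73725662250166 [[0.0035, -0.9999, -0.0155, 0.0381], [0.9965, 0.0022, 0.0831, -0.6034], [-0.083, -0.0157, 0.9964, -1.018], [0.0, 0.0, 0.0, 1.0]] ['color', 'fov_y', 'cx', 'cy', 'world_to_cam']
{'clock': 0.1, 'joint_pos': array([-1.52728597e+00,  1.81457293e-01,  1.60786097e+00,  2.23675634e-05,
        1.35381342e+00, -2.06310292e-01]), 'qvel': array([-0.00079505, -0.00243298, -0.00250311, -0.00173831,  0.00013369,
       -0.00179553]), 'joint_torque': array([ 1.97600298e-04, -4.34825921e+01, -3.42697978e+01,  7.04462640e-02,
        3.40591790e-02, -2.72806358e-05]), 'eef_pos': array([ 0.14215549, -0.55669869,  0.25492827]), 'eef_rot': array([-3.11559673e+00, -3.91199282e-01, -2.30647054e-04]), 'wrist_force': array([-0.32785991,  0.17399769, -0.27164191]), 'wrist_torque': array([-0.00372176,  0.02387444, -0.01096765]), 'gripper_force': 0.0, 'finger_gap': 0.08811472564029953}
```

View pics/side0.png

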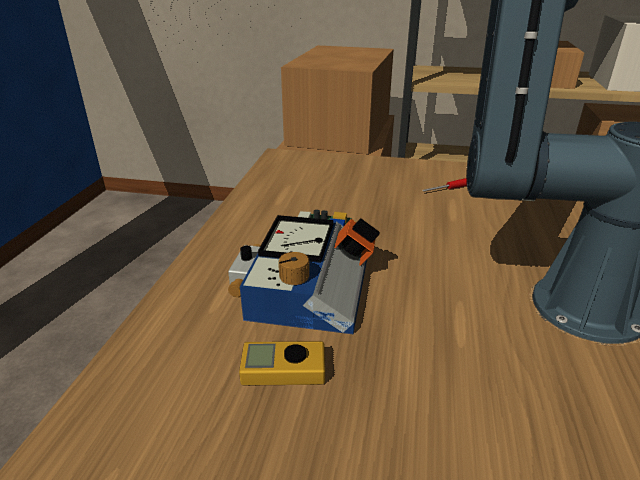

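View pics/top0.png

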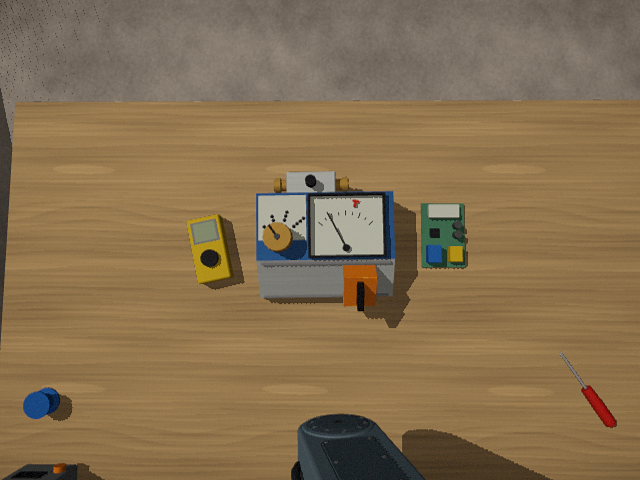

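```bash
cat > h.py <<'E'
import numpy as np,cv2
from workcell import ctrl
def cam(n):
    d=ctrl.get_image(n);f=240/np.tan(np.radians(d["fov_y"]/2));return d["color"],(f,d["cx"],d["cy"],np.array(d["world_to_cam"]))
def ray(c,u,v):
    f,cx,cy,W=c;R=W[:3,:3];d=R.T@np.array([(u-cx)/f,-(v-cy)/f,-1]);return -R.T@W[:3,3],d
def plane(c,u,v,z):
    o,d=ray(c,u,v);return o+d*(z-o[2])/d[2]
def proj(c,p):
    f,cx,cy,W=c;q=W[:3,:3]@np.asarray(p)+W[:3,3];return np.array([cx-f*q[0]/q[2],cy+f*q[1]/q[2]])
def tri(c1,p1,c2,p2):
    o1,d1=ray(c1,*p1);o2,d2=ray(c2,*p2);s=np.linalg.lstsq(np.c_[d1,-d2],o2-o1,rcond=None)[0]
    a=o1+d1*s[0];b=o2+d2*s[1];return (a+b)/2,np.linalg.norm(a-b)
def crop(im,x0,y0,x1,y1,k,name):
    cv2.imwrite("pics/"+name,cv2.resize(im[y0:y1,x0:x1],None,fx=k,fy=k,interpolation=cv2.INTER_CUBIC))
E
python3 - <<'E'
from h import *
im,c=cam("top");crop(im,245,165,405,315,4,"t1.png")
im,c=cam("side");crop(im,225,200,395,340,4,"s1.png")
E
```

```text
(no output)
```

View pics/t1.png

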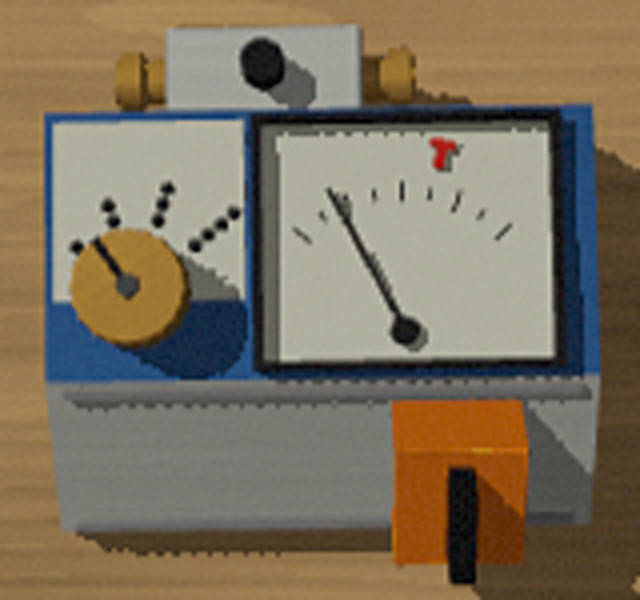

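View pics/s1.png

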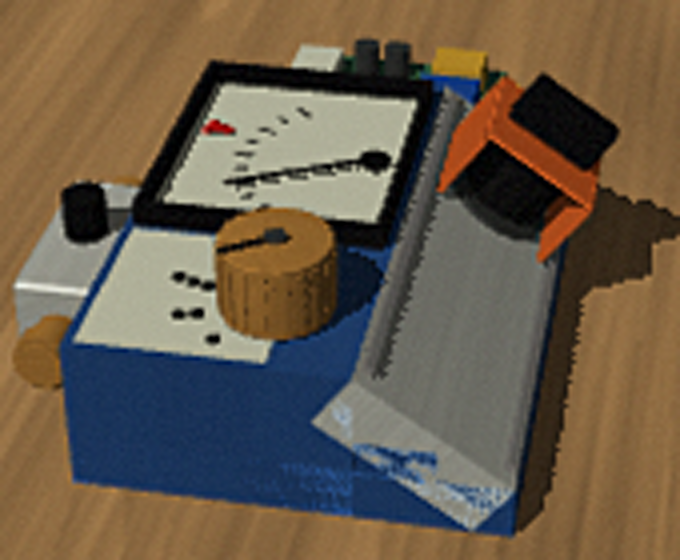

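Run:
```python
from h import *
_,t=cam("top");_,s=cam("side")
T=lambda u,v:(u/4+245-.4,v/4+165-.4); S=lambda u,v:(u/4+225-.4,v/4+200-.4)
print("collar top",tri(t,T(128,285),s,S(276,237)))
print("line tip",tri(t,T(96,240),s,S(218,249)))
z=.087
P={k:plane(t,*T(*p),.087) for k,p in dict(BL=(46,115),BR=(593,106),CL=(47,381)).items()}
for k in P:print(k,P[k].round(4))
print("BL2",tri(t,T(46,115),s,S(68,343)))
yaw=np.arctan2(*(P["BL"]-P["BR"])[[0,1]]*np.array([-1,1]));print("yaw deg",np.degrees(yaw))
c=tri(t,T(128,285),s,S(276,237))[0]
for n,p in dict(d1=(77,247),d2a=(109,205),d2b=(114,222),d3a=(168,188),d3b=(158,222),d4a=(235,213),d4b=(195,246)).items():
    q=plane(t,*T(*p),.0875)-c;print(n,np.degrees(np.arctan2(q[1],q[0])),np.hypot(q[0],q[1]))
q=tri(t,T(96,240),s,S(218,249))[0]-c;print("line",np.degrees(np.arctan2(q[1],q[0])))
q=plane(t,*T(96,240),c[2])-plane(t,*T(128,285),c[2]);print("line",np.degrees(np.arctan2(q[1],q[0])))
pv=tri(t,T(405,331),s,S(376,160));nt=tri(t,T(331,192),s,S(225,182));mk=tri(t,T(436,170),s,S(236,130))
print("pivot",pv,"ntip",nt,"mark",mk)
for n,p in dict(piv=(405,331),tip=(331,192),mark=(440,170)).items():print(n,plane(t,*T(*p),.094).round(4))
print("rib top mid-ish corners",tri(t,T(462,470),s,S(557,84)), tri(t,T(462,582),s,S(600,155)))
```

```text
collar top (array([0.6109627 , 0.1336438 , 0.13088209]), np.float64(0.00040230281913883163))
line tip (array([0.63527355, 0.15071758, 0.13145248]), np.float64(0.0022095869397830994))
BL [0.7087 0.1849 0.087 ]
BR [ 0.7138 -0.1142  0.087 ]
CL [0.5629 0.1821 0.087 ]
BL2 (array([0.707412  , 0.18443811, 0.08815463]), np.float64(0.002157337555146111))
yaw deg 0.9766269138125065
d1 53.073719409042646 0.041441249486933604
d2a 18.418587186624407 0.05056256824221507
d2b 18.766688551586487 0.04080585348243032
d3a -15.711945651375935 0.059587241751232395
d3b -15.703974441109304 0.04016822456432289
d4a -50.40791860758776 0.0685103712576749
d4b -50.65108308063154 0.04028973930475468
line 35.08078763861121
line 35.818363231728846
pivot (array([ 0.5898788, -0.0113948,  0.0930162]), np.float64(0.00026590984773007347)) ntip (array([0.66655252, 0.02882939, 0.09300903]), np.float64(0.0023707276826751356)) mark (array([ 0.67707319, -0.02826952,  0.09323971]), np.float64(0.0006999520514584454))
piv [ 0.5899 -0.0113  0.094 ]
tip [0.6652 0.0286 0.094 ]
mark [ 0.6773 -0.0303  0.094 ]
rib top mid-ish corners (array([ 0.50386099, -0.03998388,  0.13681734]), np.float64(0.023821181097642682)) (array([ 0.46088195, -0.04093035,  0.09436065]), np.float64(0.008860802234334667))
```

Request:
{"fn": "play_rows", "kwargs": {"increments": [[0.469, 0.69, 0, 100, 1], [0.469, 0.69, 0, 100, 1], [0.469, 0.69, 0, 100, 1], [0.469, 0.69, 0, 100, 1], [0.469, 0.69, 0, 100, 1], [0.469, 0.69, 0, 100, 1], [0.469, 0.69, 0, 100, 1], [0.469, 0.69, 0, 100, 1]], "newtons": 20}}

```text
clock: 1.1
eef_pos: [0.3678, -0.2246, 0.256]
eef_rot: [2.345, 2.089, 0.0]
wrist_force: [0.9, -0.9, 0.3]
finger_gap: 0.0885
gripper_force: 0.0
```

Request:
{"fn": "play_rows", "kwargs": {"increments": [[0.244, 0.359, 0, 31, 1], [0.244, 0.359, 0, 31, 1], [0.244, 0.359, 0, 31, 1], [0.244, 0.359, 0, 31, 1], [0.244, 0.359, 0, 31, 1], [0.244, 0.359, 0, 31, 1], [0.244, 0.359, 0, 31, 1], [0.244, 0.359, 0, 31, 1]]}}

```text
clock: 1.9
eef_pos: [0.5927, 0.1066, 0.2557]
eef_rot: [1.709, 2.636, 0.0]
wrist_force: [0.1, -0.1, 0.4]
finger_gap: 0.0882
gripper_force: 0.0
```

Request:
{"fn": "play_rows", "kwargs": {"increments": [[0.018, 0.027, 0, 1, 1], [0.018, 0.027, 0, 1, 1], [0.018, 0.027, -0.05, 1, 1], [0.018, 0.027, -0.09, 1, 1], [0.018, 0.027, -0.09, 1, 1]]}}

```text
clock: 2.4
eef_pos: [0.6051, 0.1306, 0.1593]
eef_rot: [-1.682, -2.642, 0.011]
wrist_force: [-0.4, 0.4, 0.0]
finger_gap: 0.0881
gripper_force: 0.0
```

Run:
```python
from h import *
o=ctrl.get_obs();print(o["eef_pos"],o["eef_rot"],o["joint_pos"])
```

```text
[0.60513462 0.1305961  0.15926536] [-1.68180462 -2.64157585  0.01113054] [ 2.12609456e-02  3.81206344e-01  1.56106650e+00 -3.56150224e-04
  1.21163127e+00 -4.15517681e-01]
```

Request:
{"fn": "play_rows", "kwargs": {"increments": [[0.006, 0.003, -0.02, 0, 1], [0.006, 0.003, -0.042, 0, 1], [0.006, 0.003, -0.042, 0, 1]]}}

```text
clock: 2.7
eef_pos: [0.6147, 0.1337, 0.1229]
eef_rot: [-1.686, -2.648, 0.003]
wrist_force: [-1.6, 0.2, 0.7]
finger_gap: 0.0882
gripper_force: 0.0
```

Request:
{"fn": "play_rows", "kwargs": {"increments": [[-0.002, 0, -0.001, 0, 1], [-0.002, 0, -0.001, 0, 1]]}}

```text
clock: 2.9
eef_pos: [0.6147, 0.1342, 0.1249]
eef_rot: [1.686, 2.649, 0.002]
wrist_force: [-0.4, 0.6, -0.5]
finger_gap: 0.0884
gripper_force: 0.0
```

Request:
{"fn": "play_rows", "kwargs": {"increments": [[-0.003, 0, -0.007, 0, 1], [-0.003, 0, -0.007, 0, 1], [-0.003, 0, -0.007, 0, 0.4], [-0.003, 0, -0.007, 0, 0.4], [-0.003, 0, -0.007, 0, 0.4], [-0.003, 0, -0.007, 0, 0.4]], "newtons": 20}}

```text
clock: 3.5
eef_pos: [0.6113, 0.1347, 0.1159]
eef_rot: [1.686, 2.65, 0.001]
wrist_force: [0.0, -0.9, -2.8]
finger_gap: 0.06
gripper_force: 20.0
```

Request:
{"fn": "play_rows", "kwargs": {"increments": [[0, 0, 0, -8, 0.4], [0, 0, 0, -16, 0.4], [0, 0, 0, -24, 0.4], [0, 0, 0, -32, 0.4], [0, 0, 0, -40, 0.4], [0, 0, 0, -47, 0.4], [0, 0, 0, -51, 0.4], [0, 0, 0, -51, 0.4]]}}

```text
clock: 4.3
eef_pos: [0.6097, 0.1347, 0.1158]
eef_rot: [-2.664, -1.663, 0.004]
wrist_force: [-5.6, -0.2, 5.3]
finger_gap: 0.0595
gripper_force: 20.0
```

Run:
```python
from h import *
o=ctrl.get_obs();print(o["eef_pos"],o["eef_rot"],o["wrist_force"],o["wrist_torque"])
```

```text
[0.60974517 0.13466684 0.11581825] [-2.66353709 -1.66325586  0.00363816] [-5.56994116 -0.20853051  5.2639255 ] [-0.06337185  0.66090301 -0.0169443 ]
```

Request:
{"fn": "play_rows", "kwargs": {"increments": [[0, 0, 0, -51, 1], [0, 0, 0, 0, 1], [0, 0, 0, 0, 1], [0, 0, 0.04, 0, 1], [0, 0, 0.08, 0, 1], [-0.05, -0.02, 0.12, 0, 1], [-0.1, -0.06, 0.12, 0, 1], [-0.14, -0.1, 0.12, 0, 1]]}}

```text
clock: 5.1
eef_pos: [0.4956, 0.0571, 0.2359]
eef_rot: [2.662, 1.664, 0.004]
wrist_force: [0.9, -1.2, 0.8]
finger_gap: 0.0882
gripper_force: 0.0
```

Run:
```python
from h import *
o=ctrl.get_obs();print(o["eef_pos"],o["eef_rot"],o["clock"])
_,t=cam("top");im,s=cam("side")
T=lambda u,v:(u/4+245-.4,v/4+165-.4); S=lambda u,v:(u/4+225-.4,v/4+200-.4)
print("B",tri(t,T(449,582),s,S(617,132)));print("baseUp",tri(t,T(450,468),s,S(512,110)))
crop(im,225,200,395,340,4,"s2.png")
```

```text
[0.49561614 0.05710021 0.23588334] [2.66213225 1.66424274 0.00391368] 5.1
B (array([ 0.4569366 , -0.03343608,  0.11415906]), np.float64(0.0014680402503722135))
baseUp (array([ 0.51629152, -0.03365246,  0.12160744]), np.float64(0.0008367617865327639))
```

Run:
```python
from h import *
im,t=cam("top");s=cam("side")[0]
a=cv2.resize(im[200:270,250:320],None,fx=5,fy=5,interpolation=cv2.INTER_CUBIC);b=cv2.resize(s[240:310,250:320],None,fx=5,fy=5,interpolation=cv2.INTER_CUBIC)
cv2.imwrite("pics/c2.png",np.hstack([a,b]))
```

```text
(no output)
```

View pics/c2.png

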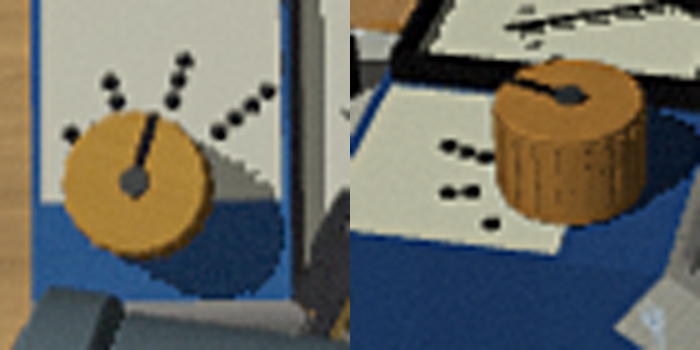

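Request:
{"fn": "play_rows", "kwargs": {"increments": [[0, -0.075, 0, -63, 1], [0, -0.075, 0, -63, 1], [0, -0.075, 0, -63, 1], [0, -0.075, 0, -63, 1], [0, -0.075, 0, -63, 1], [0, -0.075, 0, -63, 1], [0, -0.075, 0, -63, 1], [0, -0.075, 0, -63, 1]]}}

```text
clock: 6.1
eef_pos: [0.4976, -0.0173, 0.2343]
eef_rot: [-3.141, -0.021, -0.001]
wrist_force: [-0.4, 0.2, 0.3]
finger_gap: 0.0878
gripper_force: 0.0
```

Request:
{"fn": "play_rows", "kwargs": {"increments": [[0, 0, 0, 0, 1], [0, 0, 0, 0, 1]]}}

```text
clock: 6.3
eef_pos: [0.497, -0.0174, 0.2342]
eef_rot: [-3.141, -0.032, -0.0]
wrist_force: [0.0, 0.1, 0.2]
finger_gap: 0.0882
gripper_force: 0.0
```

Request:
{"fn": "play_rows", "kwargs": {"increments": [[-0.016, -0.023, -0.03, 0, 1], [-0.016, -0.023, -0.07, 0, 1], [-0.016, -0.023, -0.1, 0, 1], [-0.016, -0.023, -0.11, 0, 1], [-0.016, -0.023, -0.11, 0, 1], [-0.016, -0.023, -0.11, 0, 1]]}}

```text
clock: 6.9
eef_pos: [0.4813, -0.0409, 0.1255]
eef_rot: [3.141, 0.03, 0.003]
wrist_force: [-0.1, -0.2, 0.8]
finger_gap: 0.0881
gripper_force: 0.0
```

Request:
{"fn": "play_rows", "kwargs": {"increments": [[0, 0, -0.001, 0, 0.05], [0, 0, -0.001, 0, 0.05], [0, 0, -0.001, 0, 0.05], [0, 0, -0.001, 0, 0.05], [0, 0, -0.001, 0, 0.05], [0, 0, -0.001, 0, 0.05]], "newtons": 15}}

```text
clock: 7.5
eef_pos: [0.4802, -0.0408, 0.1233]
eef_rot: [3.141, 0.029, 0.0]
wrist_force: [0.6, -0.3, 0.6]
finger_gap: 0.0425
gripper_force: 0.0
```

Request:
{"fn": "play_rows", "kwargs": {"increments": [[0, 0, 0, 0, 0.05], [0, 0, 0, 0, 0.05], [0, 0, 0, 0, 0.05], [0, 0, 0, 0, 0.05], [0, 0, 0, 0, 0.05]]}}

```text
clock: 8.0
eef_pos: [0.4801, -0.0406, 0.1232]
eef_rot: [-3.141, -0.029, 0.0]
wrist_force: [0.7, 1.9, 0.6]
finger_gap: 0.0139
gripper_force: 15.0
```

Gripped at 14 mm. Slide left.

Request:
{"fn": "play_rows", "kwargs": {"increments": [[0, 0.02, 0, 0, 0.05], [-0.001, 0.045, 0, 0, 0.05], [-0.001, 0.07, 0, 0, 0.05], [-0.002, 0.095, 0, 0, 0.05], [-0.002, 0.12, 0, 0, 0.05], [-0.002, 0.138, 0, 0, 0.05], [-0.003, 0.146, 0, 0, 0.05], [-0.003, 0.147, 0, 0, 0.05]]}}

```text
clock: 8.8
eef_pos: [0.4776, 0.1044, 0.1232]
eef_rot: [3.136, 0.033, 0.001]
wrist_force: [0.3, -13.5, -1.8]
finger_gap: 0.0137
gripper_force: 15.0
```

Request:
{"fn": "play_rows", "kwargs": {"increments": [[0, 0, 0, 0, 0.05], [0, 0, 0, 0, 0.05]]}}

```text
clock: 9.0
eef_pos: [0.4776, 0.1043, 0.1232]
eef_rot: [3.138, 0.03, 0.001]
wrist_force: [0.7, -7.8, -1.9]
finger_gap: 0.0137
gripper_force: 15.0
```

Request:
{"fn": "play_rows", "kwargs": {"increments": [[0, 0, 0, 0, 1], [0, 0, 0, 0, 1], [0, 0, 0.03, 0, 1], [0, 0, 0.08, 0, 1], [-0.03, -0.04, 0.12, 0, 1], [-0.05, -0.09, 0.12, 0, 1], [-0.07, -0.14, 0.12, 0, 1], [-0.08, -0.19, 0.12, 0, 1]]}}

```text
clock: 9.8
eef_pos: [0.4011, -0.0657, 0.2439]
eef_rot: [3.141, 0.032, 0.003]
wrist_force: [0.9, 0.1, 0.2]
finger_gap: 0.0755
gripper_force: 0.0
```

Request:
{"fn": "play_rows", "kwargs": {"increments": [[0, -0.05, 0, 0, 1], [0, -0.05, 0, 0, 1], [0, -0.05, 0, 0, 1]]}}

```text
clock: 10.1
eef_pos: [0.4018, -0.1156, 0.2431]
eef_rot: [-3.141, -0.024, -0.0]
wrist_force: [-0.4, -0.1, 1.0]
finger_gap: 0.0878
gripper_force: 0.0
```

Run:
```python
from h import *
im,t=cam("top");s=cam("side")[0]
a=cv2.resize(im[185:305,305:400],None,fx=4,fy=4,interpolation=cv2.INTER_CUBIC);b=cv2.resize(s[200:320,290:390],None,fx=4,fy=4,interpolation=cv2.INTER_CUBIC)
cv2.imwrite("pics/k3.png",np.hstack([a,b]))
cv2.imwrite("pics/k3raw.png",im)
```

```text
(no output)
```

View pics/k3.png

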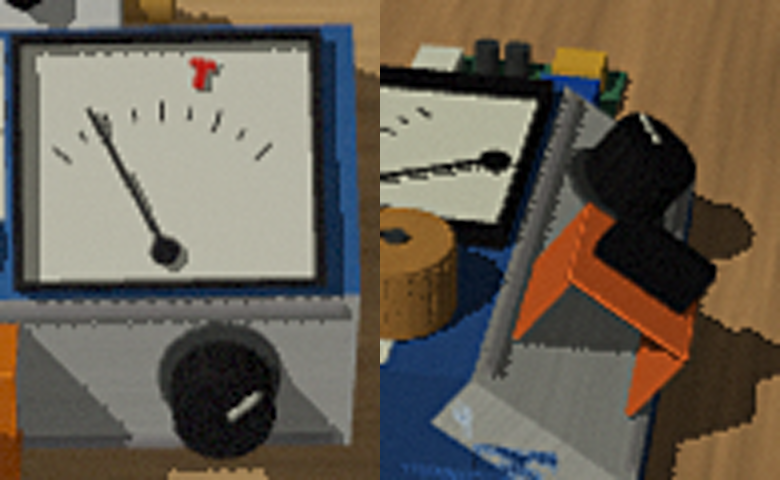

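```bash
cat > g.py <<'E'
from h import *
P=np.array([.5899,-.0113])
def gauge(im,t):
    out={}
    B=im.astype(int);pts={"mark":[],"needle":[]}
    for v in range(190,258):
        for u in range(308,386):
            q=plane(t,u,v,.094)[:2]-P;r=np.hypot(*q);a=np.degrees(np.arctan2(q[1],q[0]))
            b,g,rr=B[v,u]
            if rr-max(b,g)>50 and r>75: pts["mark"].append((a,r,rr-max(b,g)))
            if max(b,g,rr)<110 and 15<r<92 and abs(a)<60: pts["needle"].append((a,r,110-max(b,g,rr)))
    m=np.array(pts["mark"]);out["mark"]=(np.average(m[:,0],weights=m[:,2]),m[:,1].min(),m[:,1].max(),len(m))
    st=m[m[:,1]<96]
    if len(st): out["stem"]=(np.average(st[:,0],weights=st[:,2]),len(st))
    n=np.array(pts["needle"]);h=np.histogram(n[:,0],bins=60,range=(-60,60),weights=n[:,2])[0];h=np.convolve(h,np.ones(3),'same');a0=-59+2*h.argmax()
    n=n[abs(n[:,0]-a0)<4];
    for lo,hi in((20,45),(45,70),(70,90)):
        k=n[(n[:,1]>lo)&(n[:,1]<hi)]
        if len(k): out[f"n{lo}"]=(np.average(k[:,0],weights=k[:,2]).round(2),len(k),k[:,1].max().round(1))
    return out
E
sed -i 's/r=np.hypot(\*q)/r=1000*np.hypot(*q)/' g.py
cat > k.py <<'E'
from g import *
im,t=cam("top")
for k,v in gauge(im,t).items():print(k,v)
E
python3 - <<'E'
import sys;sys.path.insert(0,'.')
exec(open('k.py').read())
ims,s=cam("side")
top=[.503,-.0403,.0896]
print(proj(t,top),proj(s,top))
for im_,c,roi,n in((im,t,(335,262,385,302),"t"),(ims,s,(330,222,366,256),"s")):
    x0,y0,x1,y1=roi;m=(im_[y0:y1,x0:x1].max(2)<55).astype(np.uint8)
    cc=cv2.connectedComponentsWithStats(m);i=cc[2][1:,4].argmax()+1;print(n,cc[2][i],cc[3][i]+[x0,y0])
E
```

```text
mark (np.float64(-11.351709560896095), np.float64(91.13939723841581), np.float64(107.00084779288784), 33)
stem (np.float64(-11.018976131637155), 8)
n20 (np.float64(27.33), 21, np.float64(44.9))
n45 (np.float64(27.78), 16, np.float64(69.2))
n70 (np.float64(27.39), 19, np.float64(86.7))
[359.34741386 288.03255336] [358.06780842 238.38347531]
t [ 10   4  30  34 760] [359.84210526 282.11052632]
s [  6   0  30  34 617] [352.53322528 241.99189627]
```

Request:
{"fn": "play_rows", "kwargs": {"increments": [[0.03, 0.03, -0.02, 22, 1], [0.07, 0.05, -0.04, 22, 1], [0.107, 0.0745, -0.06, 22, 1], [0.107, 0.0745, -0.08, 22, 1], [0.107, 0.0745, -0.08, 22, 1], [0.107, 0.0745, -0.08, 22, 1]]}}

```text
clock: 10.9
eef_pos: [0.5085, -0.0391, 0.1629]
eef_rot: [-3.077, -0.631, 0.002]
wrist_force: [0.7, -0.9, -0.1]
finger_gap: 0.0878
gripper_force: 0.0
```

Request:
{"fn": "play_rows", "kwargs": {"increments": [[0, -0.002, -0.04, 0, 1], [0, -0.002, -0.07, 0, 1], [0, -0.002, -0.083, 0, 1], [0, -0.002, -0.083, 0, 0.5], [0, -0.002, -0.083, 0, 0.5], [0, -0.002, -0.083, 0, 0.5], [0, -0.002, -0.083, 0, 0.5], [0, -0.002, -0.083, 0, 0.5]], "newtons": 15}}

```text
clock: 11.7
eef_pos: [0.5089, -0.0414, 0.0816]
eef_rot: [-3.077, -0.627, -0.0]
wrist_force: [-4.9, 4.9, 10.8]
finger_gap: 0.0581
gripper_force: 14.4
```

Request:
{"fn": "play_rows", "kwargs": {"increments": [[0, 0, 0, -6, 0.5], [0, 0, 0, -13, 0.5], [0, 0, 0, -20, 0.5], [0, 0, 0, -27, 0.5], [0, 0, 0, -34, 0.5], [0, 0, 0, -40, 0.5], [0, 0, 0, -44, 0.5], [0, 0, 0, -44, 0.5]]}}

```text
clock: 12.5
eef_pos: [0.5083, -0.0393, 0.0806]
eef_rot: [-3.084, 0.572, 0.003]
wrist_force: [-1.7, 11.2, 4.5]
finger_gap: 0.0573
gripper_force: 15.8
```

```bash
python3 k.py
```

```text
mark (np.float64(-11.355470035075138), np.float64(91.13939723841581), np.float64(107.00084779288784), 33)
stem (np.float64(-11.017903780396317), 8)
n20 (np.float64(16.57), 18, np.float64(43.7))
n45 (np.float64(16.92), 31, np.float64(70.0))
n70 (np.float64(17.21), 16, np.float64(87.0))
```

Request:
{"fn": "play_rows", "kwargs": {"increments": [[0, 0, 0, 0, 1], [0, 0, 0, 0, 1], [0, -0.001, 0, 8, 1], [0, -0.001, 0, 16, 1], [0, -0.001, 0, 24, 1], [0, -0.001, 0, 32, 1], [0, -0.001, 0, 40, 1], [0, -0.001, 0, 49, 1]]}}

```text
clock: 13.35
eef_pos: [0.5029, -0.0468, 0.0801]
eef_rot: [3.047, 0.758, -0.026]
wrist_force: [-50.6, -31.7, 39.3]
finger_gap: 0.0882
gripper_force: 30.5
```

Request:
{"fn": "play_rows", "kwargs": {"increments": [[0, 0, 0, 0, 0.5], [0, 0, 0, 0, 0.5], [0, 0, 0, 0, 0.5], [0, 0, 0, 0, 0.5], [0, 0, 0, 0, 0.5], [0, 0, 0, 0, 0.5]]}}

```text
clock: 13.95
eef_pos: [0.5066, -0.0427, 0.0807]
eef_rot: [-3.048, -0.75, 0.008]
wrist_force: [-13.4, 2.6, 14.5]
finger_gap: 0.0589
gripper_force: 16.0
```

Request:
{"fn": "play_rows", "kwargs": {"increments": [[0, 0, 0, -7, 0.5], [0, 0, 0, -14, 0.5], [0, 0, 0, -21, 0.5], [0, 0, 0, -28, 0.5], [0, 0, 0, -35, 0.5], [0, 0, 0, -42, 0.5], [0, 0, 0, -49, 0.5], [0, 0, 0, -54, 0.5]]}}

```text
clock: 14.75
eef_pos: [0.5066, -0.0385, 0.0801]
eef_rot: [-3.051, 0.719, 0.011]
wrist_force: [-11.2, 22.7, 15.9]
finger_gap: 0.0582
gripper_force: 22.0
```

```bash
python3 k.py
```

```text
mark (np.float64(-11.360481609479045), np.float64(91.13939723841581), np.float64(107.00084779288784), 33)
stem (np.float64(-11.015597349091111), 8)
n20 (np.float64(2.13), 23, np.float64(44.1))
n45 (np.float64(2.26), 42, np.float64(68.1))
n70 (np.float64(2.05), 20, np.float64(85.6))
```

Request:
{"fn": "play_rows", "kwargs": {"increments": [[0, 0, 0.003, 0, 1], [0, 0, 0.006, 0, 1], [0, 0, 0.03, 0, 1], [0, 0, 0.045, 8, 1], [0, 0, 0.045, 16, 1], [0, 0, 0.045, 24, 1], [0, 0, 0.045, 32, 1], [0, 0, 0.045, 42, 1]]}}

```text
clock: 15.6
eef_pos: [0.5097, -0.044, 0.1259]
eef_rot: [3.115, 0.398, 0.003]
wrist_force: [-0.5, 0.2, 0.3]
finger_gap: 0.0881
gripper_force: 0.0
```

Request:
{"fn": "play_rows", "kwargs": {"increments": [[0, 0, 0, 2, 1], [0, 0, 0, 2, 1]]}}

```text
clock: 15.8
eef_pos: [0.5096, -0.0439, 0.1257]
eef_rot: [3.109, 0.443, 0.002]
wrist_force: [-0.1, 0.3, 0.2]
finger_gap: 0.0879
gripper_force: 0.0
```

```bash
python3 k.py
```

```text
mark (np.float64(-11.351184107567285), np.float64(91.13939723841581), np.float64(107.00084779288784), 33)
stem (np.float64(-11.017256672064956), 8)
n20 (np.float64(1.34), 23, np.float64(44.1))
n45 (np.float64(1.23), 31, np.float64(68.0))
n70 (np.float64(1.38), 29, np.float64(85.5))
```

Request:
{"fn": "play_rows", "kwargs": {"increments": [[-0.004, 0.003, -0.02, 0, 0.85], [-0.004, 0.003, -0.039, 0, 0.85], [-0.004, 0.003, -0.039, 0, 0.85], [-0.004, 0.003, -0.039, 0, 0.5], [-0.004, 0.003, -0.039, 0, 0.5], [-0.004, 0.003, -0.039, 0, 0.5], [-0.004, 0.003, -0.039, 0, 0.5]]}}

```text
clock: 16.55
eef_pos: [0.5061, -0.041, 0.0872]
eef_rot: [3.108, 0.443, 0.004]
wrist_force: [1.5, -3.0, 1.3]
finger_gap: 0.0563
gripper_force: 14.3
```

Request:
{"fn": "play_rows", "kwargs": {"increments": [[0, 0, 0, -7, 0.5], [0, 0, 0, -14, 0.5], [0, 0, 0, -21, 0.5], [0, 0, 0, -26, 0.5], [0, 0, 0, -30, 0.5], [0, 0, 0, -30, 0.5]]}}

```text
clock: 17.15
eef_pos: [0.5053, -0.0395, 0.0867]
eef_rot: [-3.118, 0.376, -0.001]
wrist_force: [-0.7, 4.0, 4.7]
finger_gap: 0.0557
gripper_force: 16.0
```

```bash
python3 k.py
```

```text
mark (np.float64(-11.376129885649224), np.float64(91.13939723841581), np.float64(107.00084779288784), 34)
stem (np.float64(-11.01985429169797), 8)
n20 (np.float64(-5.63), 19, np.float64(44.3))
n45 (np.float64(-5.86), 29, np.float64(68.9))
n70 (np.float64(-6.77), 22, np.float64(85.9))
```

Request:
{"fn": "play_rows", "kwargs": {"increments": [[0, 0, 0, 0, 1], [0, 0, 0, 0, 1], [0, 0, 0.03, 0, 1], [0, 0, 0.03, 8, 1], [0, -0.001, 0.03, 16, 1], [0, -0.001, 0.03, 24, 0.85], [0, -0.001, 0.02, 24, 0.85], [0, -0.001, 0, 24, 0.85]]}}

```text
clock: 18.0
eef_pos: [0.5061, -0.042, 0.0865]
eef_rot: [3.128, 0.275, 0.005]
wrist_force: [0.1, 0.5, 0.7]
finger_gap: 0.0751
gripper_force: 0.0
```

Request:
{"fn": "play_rows", "kwargs": {"increments": [[0, 0, 0, 0, 0.85], [0, 0, 0, 0, 0.5], [0, 0, 0, 0, 0.5], [0, 0, 0, 0, 0.5], [0, 0, 0, 0, 0.5]]}}

```text
clock: 18.5
eef_pos: [0.5054, -0.0411, 0.0867]
eef_rot: [-3.129, -0.28, -0.002]
wrist_force: [0.5, 3.1, 1.5]
finger_gap: 0.0545
gripper_force: 14.7
```

```bash
python3 k.py
```

```text
mark (np.float64(-11.357563781747803), np.float64(91.13939723841581), np.float64(107.00084779288784), 33)
stem (np.float64(-11.015792437516774), 8)
n20 (np.float64(-5.64), 19, np.float64(44.3))
n45 (np.float64(-5.88), 29, np.float64(68.9))
n70 (np.float64(-6.73), 21, np.float64(85.9))
```

Request:
{"fn": "play_rows", "kwargs": {"increments": [[0, 0, 0, -6, 0.5], [0, 0, 0, -12, 0.5], [0, 0, 0, -18, 0.5], [0, 0, 0, -18, 0.5]]}}

```text
clock: 18.95
eef_pos: [0.5046, -0.0398, 0.0865]
eef_rot: [-3.132, 0.215, 0.002]
wrist_force: [-3.5, 7.0, 6.1]
finger_gap: 0.0546
gripper_force: 15.6
```

```bash
python3 k.py
```

```text
mark (np.float64(-11.358684395145357), np.float64(91.13939723841581), np.float64(107.00084779288784), 33)
stem (np.float64(-11.019266824374766), 8)
n20 (np.float64(-9.65), 17, np.float64(45.0))
n45 (np.float64(-9.9), 18, np.float64(69.7))
n70 (np.float64(-10.19), 20, np.float64(86.8))
```

Request:
{"fn": "play_rows", "kwargs": {"increments": [[0, 0, 0, -4, 0.5], [0, 0, 0, -4, 0.5]]}}

```text
clock: 19.2
eef_pos: [0.5046, -0.0395, 0.0866]
eef_rot: [-3.122, 0.323, 0.002]
wrist_force: [-3.4, 8.1, 7.2]
finger_gap: 0.055
gripper_force: 16.3
```

Run:
```python
exec(open('k.py').read())
a=im[185:260,305:395];cv2.imwrite("pics/g4.png",cv2.resize(a,None,fx=8,fy=8,interpolation=cv2.INTER_CUBIC))
```

```text
mark (np.float64(-11.353048087699069), np.float64(91.13939723841581), np.float64(107.00084779288784), 33)
stem (np.float64(-11.010593402998058), 8)
n20 (np.float64(-10.87), 17, np.float64(45.0))
n45 (np.float64(-11.18), 24, np.float64(69.7))
n70 (np.float64(-11.28), 23, np.float64(89.4))
```

View pics/g4.png

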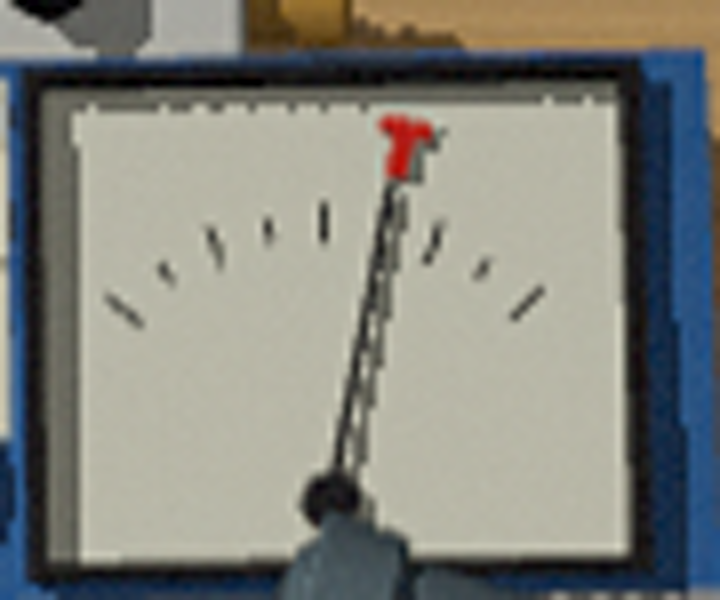

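```bash
cat > p.py <<'E'
from h import *
P=np.array([.5899,-.0113])
def prof():
    ims=[cam("top") for _ in range(2)];t=ims[0][1];im=np.mean([i[0].astype(float) for i in ims],0).astype(np.float32)
    A=np.arange(-20,-3,.25)
    def samp(r):
        uv=np.array([proj(t,[P[0]+r*np.cos(np.radians(a)),P[1]+r*np.sin(np.radians(a)),.094]) for a in A],np.float32)
        return cv2.remap(im,uv[None,:,0],uv[None,:,1],cv2.INTER_LINEAR)[0]
    R=[]
    for r in range(40,88,3):
        d=np.clip(100-samp(r/1000).max(1),0,None);R.append((d*A).sum()/d.sum() if d.sum()>20 else np.nan)
    print("needle",np.round(R,1),"mean",np.nanmean(R[:-2]),np.nanmedian(R[:-2]))
    M=[]
    for r in range(89,110,2):
        s=samp(r/1000);d=np.clip(s[:,2]-s[:,:2].max(1)-25,0,None);M.append((d*A).sum()/d.sum() if d.sum()>50 else np.nan)
    print("mark 89..109",np.round(M,1))
prof()
E
python3 p.py
```

```text
needle [-10.2 -11.7 -11.6 -10.7 -10.2 -11.5 -11.4 -10.9 -10.7 -11.5 -11.3 -10.7
 -10.5 -11.3 -11.5 -11. ] mean -11.00131232137243 -11.060820389523013
mark 89..109 [  nan -11.2 -11.3 -11.2 -11.4 -11.4 -11.5 -11.5 -11.4 -11.3   nan]
```

Request:
{"fn": "play_rows", "kwargs": {"increments": [[0, 0, 0, -1, 0.5], [0, 0, 0, -1, 0.5], [0, 0, 0, -1, 1], [0, 0, 0, -1, 1], [0, 0, 0, -1, 1], [0, 0, 0.03, -1, 1], [0, 0, 0.07, -1, 1], [0, 0, 0.07, -1, 1]]}}

```text
clock: 20.15
eef_pos: [0.5085, -0.0427, 0.1613]
eef_rot: [3.12, -0.349, 0.015]
wrist_force: [0.5, -0.2, 0.4]
finger_gap: 0.0878
gripper_force: 0.0
```

```bash
python3 p.py; python3 k.py
```

```text
needle [-10.7 -12.1 -11.4 -10.7 -10.7 -11.9 -11.5 -10.7 -11.6 -11.8 -11.1 -10.7
 -11.3 -11.4 -11.4 -10.9] mean -11.25622683093144 -11.355040088600798
mark 89..109 [  nan -11.2 -11.3 -11.2 -11.4 -11.4 -11.5 -11.5 -11.4 -11.3   nan]
mark (np.float64(-11.385052900612193), np.float64(91.13939723841581), np.float64(107.00084779288784), 34)
stem (np.float64(-11.02669985311788), 8)
n20 (np.float64(-11.09), 18, np.float64(45.0))
n45 (np.float64(-11.27), 23, np.float64(69.3))
n70 (np.float64(-11.44), 25, np.float64(89.4))
```

Run:
```python
from h import *
im,t=cam("top");s=cam("side")[0]
a=cv2.resize(im[188:256,325:375],None,fx=8,fy=8,interpolation=cv2.INTER_CUBIC);b=cv2.resize(s[211:257,265:335],None,fx=5.5,fy=5.5,interpolation=cv2.INTER_CUBIC)
H=a.shape[0];c=np.zeros((H,b.shape[1],3),np.uint8);c[:b.shape[0]]=b
cv2.imwrite("pics/g5.png",np.hstack([a,c]))
```

```text
(no output)
```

View pics/g5.png

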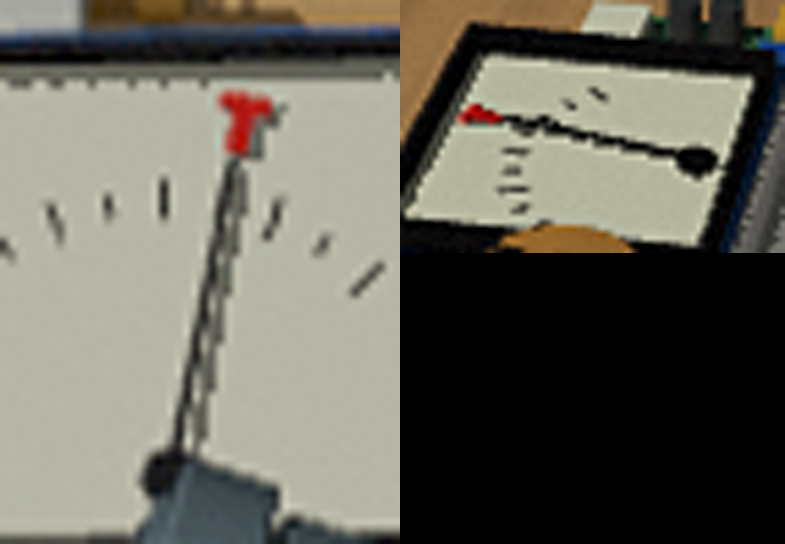

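Request:
{"fn": "play_rows", "kwargs": {"increments": [[0, 0, 0.04, 7, 1], [-0.01, 0.04, 0.05, 14, 1], [-0.02, 0.09, 0.05, 14, 1], [-0.031, 0.13, 0.05, 14, 1], [-0.031, 0.147, 0.05, 14, 1], [-0.031, 0.147, 0.05, 14, 1], [-0.031, 0.147, 0.05, 14, 1]]}}

```text
clock: 21.1
eef_pos: [0.4736, 0.1055, 0.2051]
eef_rot: [3.141, 0.036, -0.003]
wrist_force: [0.0, -0.0, 0.6]
finger_gap: 0.0883
gripper_force: 0.0
```

Request:
{"fn": "play_rows", "kwargs": {"increments": [[0, 0, -0.03, 0, 1], [0, 0, -0.04, 0, 1], [0, 0, -0.04, 0, 1]]}}

```text
clock: 21.4
eef_pos: [0.4726, 0.1046, 0.164]
eef_rot: [-3.141, -0.032, 0.008]
wrist_force: [-0.3, -0.7, -0.3]
finger_gap: 0.0882
gripper_force: 0.0
```

Request:
{"fn": "play_rows", "kwargs": {"increments": [[0.005, 0, -0.02, 0, 1], [0.005, 0, -0.04, 0, 0.8], [0.005, 0, -0.04, 0, 0.5], [0.005, 0, -0.04, 0, 0.05], [0.005, 0, -0.04, 0, 0.05], [0.005, 0, -0.04, 0, 0.05], [0.005, 0, -0.04, 0, 0.05], [0.005, 0, -0.04, 0, 0.05]]}}

```text
clock: 22.2
eef_pos: [0.4793, 0.1057, 0.1266]
eef_rot: [3.141, 0.035, 0.001]
wrist_force: [-0.1, 0.8, 0.1]
finger_gap: 0.0345
gripper_force: 0.0
```

Request:
{"fn": "play_rows", "kwargs": {"increments": [[0, 0, 0, 0, 0.05], [0, 0, 0, 0, 0.05], [0, 0, 0, 0, 0.05], [0, 0, 0, 0, 0.05]]}}

```text
clock: 22.6
eef_pos: [0.4791, 0.1043, 0.1261]
eef_rot: [3.139, 0.035, -0.001]
wrist_force: [-0.6, -7.2, 1.1]
finger_gap: 0.014
gripper_force: 15.0
```

Request:
{"fn": "play_rows", "kwargs": {"increments": [[0, -0.02, 0, 0, 0.05], [0.001, -0.045, 0, 0, 0.05], [0.001, -0.07, 0, 0, 0.05], [0.002, -0.095, 0, 0, 0.05], [0.002, -0.12, 0, 0, 0.05], [0.002, -0.138, 0, 0, 0.05], [0.003, -0.147, 0, 0, 0.05], [0.003, -0.149, 0, 0, 0.05]]}}

```text
clock: 23.4
eef_pos: [0.4815, -0.0412, 0.126]
eef_rot: [-3.135, -0.031, 0.002]
wrist_force: [-0.1, 17.2, 6.9]
finger_gap: 0.0138
gripper_force: 15.0
```

Request:
{"fn": "play_rows", "kwargs": {"increments": [[0, 0, 0, 0, 0.05], [0, 0, 0, 0, 0.05]]}}

```text
clock: 23.6
eef_pos: [0.4815, -0.041, 0.126]
eef_rot: [-3.137, -0.034, 0.002]
wrist_force: [-2.7, 8.9, 3.8]
finger_gap: 0.0138
gripper_force: 15.0
```

Pressed against the right stop. Release, retreat and check.

Request:
{"fn": "play_rows", "kwargs": {"increments": [[0, 0, 0, 0, 1], [0, 0, 0, 0, 1], [0, 0, 0, 0, 1], [0, 0, 0.04, 0, 1], [0, 0, 0.08, 0, 1], [-0.04, 0, 0.12, 0, 1], [-0.08, 0, 0.12, 0, 1], [-0.1, 0, 0.12, 0, 1]]}}

```text
clock: 24.4
eef_pos: [0.3805, -0.0433, 0.2472]
eef_rot: [3.14, 0.035, 0.003]
wrist_force: [0.4, -0.1, -0.5]
finger_gap: 0.0757
gripper_force: 0.0
```

Request:
{"fn": "play_rows", "kwargs": {"increments": [[0, 0, 0, 0, 1], [0, 0, 0, 0, 1]]}}

```text
clock: 24.6
eef_pos: [0.3826, -0.0437, 0.2465]
eef_rot: [3.141, 0.033, 0.003]
wrist_force: [-0.7, 0.1, -2.0]
finger_gap: 0.0877
gripper_force: 0.0
```

```bash
python3 p.py
python3 - <<'E'
from h import *
im,t=cam("top");crop(im,185,165,475,315,2.7,"f.png")
E
```

```text
needle [-10.9 -12.1 -11.4 -10.7 -10.7 -11.9 -11.5 -10.7 -11.9 -11.9 -11.1 -10.7
 -11.4 -11.5 -11.5 -10.9] mean -11.319545224138064 -11.395385399134941
mark 89..109 [  nan -11.2 -11.3 -11.2 -11.4 -11.4 -11.5 -11.5 -11.4 -11.3   nan]
```

View pics/f.png

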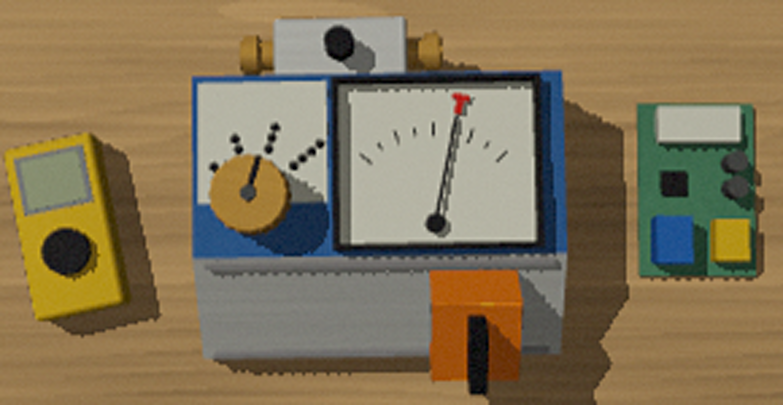

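The collar line, from (248,190) to (258,157), points at the three dots. The needle tip at (458,117) meets the red mark. The cover, around x = 430 to 522, is fully right, and the meter and board have not moved.

```bash
python3 -c "
from workcell import ctrl
print(ctrl.hand_in())"
```

```text
the job is handed in; nothing more can be done
None
```

The job is handed in at about 25 s of the 72 s limit: the collar is at three dots, the needle is on the red mark to within about 0.1°, the cover is back over the knob, and the board and meter did not move; while I turned the knob, a finger bumped the stand (wrist force about 72 N, under the 120 N limit).

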